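# Stir pumice into the clay-pebble drainage mix

### The arm

A 6-joint arm with a two-finger parallel gripper is mounted at the origin on the work surface. World frame = base frame: x ahead of the robot, y to its left, z up, the work surface at z = 0. Lengths are in m, angles in rad, forces in N, time in s.
With the tool pointing down it reaches from about 0.35 to 0.975 m from the base axis. Payload 4.9 kg.
Tool frame: the origin (TCP) lies at the very end of the fingers, on their centre line; the grasp point (between the pads) lies 19 mm behind it; z points along the fingers, y is the line along which they close (so a half turn about z gives the same grasp; the last joint's range is limited). The gripper opens to 85 mm and grips with 20 to 120 N. Pads are 22 mm wide; open, the fingers measure 114 mm over their backs; the gripper's body (76 mm by 85 mm) begins 54 mm behind the grasp point. The pads swing forward as they close: fully open they stand 13 mm farther back than shut.
Start: joints at [0.99, 0.053, 1.613, -0, 1.476, -0.119], TCP at [0.278, 0.56, 0.231] pointing down, gripper open.
Joint ranges: [-3.01, 3.01], [-1.01, 2.22], [0.06, 2.58], [-1.02, 4.17], [0.09, 2.62], [-3.14, 3.14]. Speed limits (rad/s): [2.57, 2.57, 3.14, 3.14, 3.14, 3.14].

### API

Orientations are given as a rotation vector (axis times angle).
In Python, from station import get_obs, get_image, get_calibration, finish_job gives the robot as it stands.
- The arm moves only by the tool servo_tool, never from a script. Its argument "increments" is a list of rows, each a list of 5 numbers: the opening, from 0 (shut) to 1 (fully open), then the shift along the tool's x, y, z in mm, then the turn about the tool's z in degrees. In form: [[jaw, tx, ty, tz, spin], ...]. A call has 1 to 12 rows; each row shifts and turns the commanded pose from where the row before left it, along the tool's axes as they then stand; what a row does not reach is not made up. A row lasts 1/8 s, in which the tool goes at most 62.5 mm and 10.7 degrees, less where a joint would pass 70% of its speed; a pose out of reach is approached as far as the arm can. A call is refused whole if a number of a shift passes 62.5 or a number of a turn 10.7, either way. A call with a gripper value outside its range is refused whole. The fingers move at their own pace and stop on an object; "force" is the grip in N (left out, the last holds). Time passes only in rows, so rows that do not move let the fingers close. It gives the time, the measured TCP pose, the force, the opening and the grip force at its end, in the units of the state.
- get_obs(): the state, without advancing time (a new reading comes with each control period).
- get_image(name): name is "side" or "top"; returns the picture (480x640x3 uint8, red, green, blue); there is no depth.
- get_calibration(name): a dict with "fx", "fy", "cx", "cy" (pixels), "R" (3x3) and "t" (3): a world point X has camera coordinates R X + t. Camera axes: x right, y down, z forward; pixel columns grow to the right and rows downward; lengths in m; the calibration is good to about 2 mm. A picture is of the moment at which its call begins. get_calibration takes no time and is no camera call.
- finish_job(): hands the job in; it is judged then, once.
The state is a dict: "t": time; "q": joint angles; "dq": joint speeds; "effort": joint torques, N m; "tool_pos": TCP position; "tool_rot": TCP orientation; "contact_force": force on the tool from outside, world axes, zero at the start; "wrist_torque": the same for the moment, N m; "opening": finger opening in m; "grip_force": force on a finger pad.
Only numpy, scipy, OpenCV 4.12 (cv2) and the standard library are available. Lean on these libraries where they do the work, as an engineer would, in place of code of your own. Each camera call takes 0.05 s, during which the arm holds its last target. There are 200 camera calls.

### The job

Make up the drainage mix: put every pumice lump that lies on the mesh bench into the blue bowl with the clay pebbles, and once all are in, lift the T-handled paddle up off its twin hook and stir everything round and round, with the blade low down among the pebbles and in wide circles about half-way out to the wall, for at least three full rounds. Then hang the paddle back upright on the hook by its T-bar. Leave no lump or pebble outside the bowl, do not tip the bowl or shove it far, and leave the saucer, spray bottle and hammer where they are.

Things in the scene. Friction and masses are not known exactly. Their poses are not given: they have to be found in the camera images.
- bowl: heavy blue stoneware bowl, 1.9 kg, loose: outer diameter 200 mm at the rim, 92 mm at the foot, 70 mm high; walls 7 mm thick; flat inner floor 8 mm above the underside, about 90 mm across, round it the wall slopes up at 33 deg for some 15 mm of height and then steeply. Origin at the centre of its underside, z up. It holds seven clay pebbles from the start.
- stand: green tool stand fixed to the bench: base 140 x 120 x 8 mm, 20 mm post 228 mm high with a twin-prong steel hook. Two level prongs (8 mm thick, 48 mm free between them) run along the stand's -x and turn up at the front (red balls), to 16 mm above the prongs, 48 mm before the origin. Origin on the bench below the middle of the prongs; z up, y from prong to prong. Post and plate 52 mm behind (+x).
- stand_seat (a point): the point midway between the two prongs at the height of their tops (200 mm above the bench), where the middle of the underside of the paddle's T-bar rests.
- paddle: wooden T-handled stirring paddle, 186 mm long, 0.13 kg, hanging upright by its T-bar across the prongs, shaft between them. T-bar 20 (x) by 96 (y) by 26 mm high, flat sided; shaft 14 mm thick; at the foot a flat blade 9 (x) by 28 (y) by 70 mm high with a half-round end. Origin at the centre of the T-bar's underside; z up the shaft. While hanging its axes agree with the stand's.
- paddle_grip (a point): centre of the T-bar, 13 mm above the paddle's origin; take it here from above with one finger in front and one behind the bar (closing along the paddle's x), firmly: stirring pulls at the blade with up to about 10 N.
- paddle_tip (a point): middle of the lower (round) end of the blade, 160 mm below the paddle's origin.
- saucer: grey ceramic plant saucer, 160 mm in diameter, 24 mm high, 0.45 kg, empty, origin at the centre of its underside; to be left alone.
- spray_bottle: yellow plastic spray bottle, closed and empty, 68 mm in diameter, 218 mm high, origin at the centre of its underside; to be left alone.
- hammer: chrome hammer lying on the bench, about 0.24 m long, to be left alone.
- pumice1: off-white seven-sided pumice lump, 12 g, 28 mm across and 26 mm high, lying loose on the bench at the start; origin at its centre. Three to five of the five lumps are there; the others are absent.
- pumice2: off-white seven-sided pumice lump, 12 g, 28 mm across and 26 mm high, lying loose on the bench at the start; origin at its centre. Three to five of the five lumps are there; the others are absent.
- pumice3: off-white seven-sided pumice lump, 12 g, 28 mm across and 26 mm high, lying loose on the bench at the start; origin at its centre. Three to five of the five lumps are there; the others are absent.
- pumice4: off-white seven-sided pumice lump, 12 g, 28 mm across and 26 mm high, lying loose on the bench at the start; origin at its centre. Three to five of the five lumps are there; the others are absent.
- pumice5: off-white seven-sided pumice lump, 12 g, 28 mm across and 26 mm high, lying loose on the bench at the start; origin at its centre. Three to five of the five lumps are there; the others are absent.
- pebble1: round fired-clay pebble (terracotta ball), 22 mm in diameter, 11 g, in the bowl at the start; origin at its centre.
- pebble2: round fired-clay pebble (terracotta ball), 22 mm in diameter, 11 g, in the bowl at the start; origin at its centre.
- pebble3: round fired-clay pebble (terracotta ball), 22 mm in diameter, 11 g, in the bowl at the start; origin at its centre.
- pebble4: round fired-clay pebble (terracotta ball), 22 mm in diameter, 11 g, in the bowl at the start; origin at its centre.
- pebble5: round fired-clay pebble (terracotta ball), 22 mm in diameter, 11 g, in the bowl at the start; origin at its centre.
- pebble6: round fired-clay pebble (terracotta ball), 22 mm in diameter, 11 g, in the bowl at the start; origin at its centre.
- pebble7: round fired-clay pebble (terracotta ball), 22 mm in diameter, 11 g, in the bowl at the start; origin at its centre.
Things that resemble listed ones, but are neither listed nor needed, are in the scene too. What is meant by the stand is not pink or purple, and is the larger of those in its own colour.

How it is judged:
On the way, in this order (a step that is already met when the one before it is completed fails the run):
1. every pumice lump is in the bowl and let go (horizontal distance between each of pumice1, pumice2, pumice3, pumice4, pumice5 and bowl below 0.09 m and height (world z) of each of pumice1, pumice2, pumice3, pumice4, pumice5 below 0.08 m and contact force between the fingers and pumice1 below 0.2 N and linear speed of each of pumice1, pumice2, pumice3, pumice4, pumice5 below 0.1 m/s and contact force between the fingers and pumice2 below 0.2 N and contact force between the fingers and pumice3 below 0.2 N and contact force between the fingers and pumice4 below 0.2 N and contact force between the fingers and pumice5 below 0.2 N), for 0.2 s.
2. the paddle is lifted off its hook (distance between paddle_grip and stand_seat above 0.07 m), for 0.2 s.
3. stirring, the blade down among the pebbles on one side of the bowl (its +x) (x of paddle_tip in the frame of bowl between 0.012 and 0.07 m and y of paddle_tip in the frame of bowl between -0.08 and 0.08 m and z of paddle_tip in the frame of bowl between -0.005 and 0.03 m), for 0.04 s.
4. and round on the opposite side (its -x) (x of paddle_tip in the frame of bowl between -0.07 and -0.012 m and y of paddle_tip in the frame of bowl between -0.08 and 0.08 m and z of paddle_tip in the frame of bowl between -0.005 and 0.03 m), for 0.04 s.
5. and on the +y side (y of paddle_tip in the frame of bowl between 0.012 and 0.07 m and x of paddle_tip in the frame of bowl between -0.012 and 0.012 m and z of paddle_tip in the frame of bowl between -0.005 and 0.03 m), for 0.04 s.
6. and on the -y side (y of paddle_tip in the frame of bowl between -0.07 and -0.012 m and x of paddle_tip in the frame of bowl between -0.012 and 0.012 m and z of paddle_tip in the frame of bowl between -0.005 and 0.03 m), for 0.04 s.
7. and again on the +x side, two rounds or more in all; pebbles from all parts of the bowl now lie more than 12 mm from where they began (all of step 3 and distance of any of pebble1, pebble2, pebble3 from where it was at the start of the episode above 0.012 m and distance of any of pebble4, pebble5 from where it was at the start of the episode above 0.012 m and distance of any of pebble6, pebble7 from where it was at the start of the episode above 0.012 m), for 0.04 s.
At the end, for the whole second after the job is handed in: All lumps and pebbles are in the bowl (centres within 90 mm of its axis and under 80 mm high), the bowl stands upright within 80 mm of where it began, and the paddle hangs at rest by its T-bar on both prongs, within 20 mm of the middle and upright within 0.12 rad (horizontal distance between each of pumice1, pumice2, pumice3, pumice4, pumice5, pebble1, pebble2, pebble3, pebble4, pebble5, pebble6, pebble7 and bowl below 0.09 m and height (world z) of each of pumice1, pumice2, pumice3, pumice4, pumice5, pebble1, pebble2, pebble3, pebble4, pebble5, pebble6, pebble7 below 0.08 m and x of paddle_grip in the frame of stand between -0.04 and 0.045 m and y of paddle_grip in the frame of stand between -0.02 and 0.02 m and z of paddle_grip in the frame of stand between 0.205 and 0.221 m and angle between paddle's own z axis and vertical below 0.12 rad and linear speed of paddle below 0.05 m/s and angle between bowl's own z axis and vertical below 0.1 rad and distance of bowl from where it was at the start of the episode below 0.08 m); the robot touches nothing.
It fails at once if the saucer is pushed more than 3 cm or tipped (distance of saucer from where it was at the start of the episode above 0.03 m or angle between saucer's own z axis and vertical above 0.4 rad).
It fails at once if the spray bottle is pushed more than 3 cm or tipped (distance of spray_bottle from where it was at the start of the episode above 0.03 m or angle between spray_bottle's own z axis and vertical above 0.4 rad).
It fails at once if the hammer is pushed more than 3 cm or tipped (distance of hammer from where it was at the start of the episode above 0.03 m).
It fails at once if the bowl is tipped (angle between bowl's own z axis and vertical above 0.4 rad).
Of pumice1, pumice2, pumice3, pumice4, pumice5 only 3 to 5 are there at a start; the rules pass over those that are not, and their reading is None.
At some moment in a run one of pumice1, pumice2, pumice3, pumice4, pumice5 may be knocked a few centimetres aside while the robot is not near it.
It also fails if it takes over 210 s, if anything falls off the work surface, if the arm or the gripper's body presses on something with over 40 N, if the wrist force passes 120 N, or if a joint passes its speed limit or range.

## Working session

There is one attempt and no reset: what is moved stays moved. The work goes in short steps, Python scripts to look and compute and a tool call to move; the robot and the scene stay as the last step left them, time stands still between calls to the robot, and variables do not carry over. Pictures are saved under pics/ and viewed, at most 14 in all, crops included, and the job is handed in when it is done.

Besides the shell and the picture viewer there is one more tool, called after ">>>" in YAML: its name, and indented under it one key for each argument. servo_tool: Moves the arm, as the interface text tells. Its arguments: {"type":"object","properties":{"increments":{"type":"array"},"force":{"type":"number"}},"required":["increments"]}

```bash
ls; mkdir -p pics; python3 - <<'E'
from station import *
import cv2,numpy as np
for n in("top","side"):
    im=get_image(n); cv2.imwrite(f"pics/{n}0.png",im[:,:,::-1])
    c=get_calibration(n); print(n,c['fx'],c['fy'],c['cx'],c['cy'],np.round(c['R'],4).tolist(),np.round(c['t'],4).tolist(), (-np.array(c['R']).T@np.array(c['t'])).round(3))
o=get_obs(); print({k:np.round(v,4).tolist() for k,v in o.items()})
E
```

```text
pics
top 448.7916713355544 448.7916713355544 314.76601164861063 237.15488349613156 [[0.0081, -0.9999, -0.0066], [-0.9987, -0.0078, -0.0498], [0.0497, 0.007, -0.9987]] [-0.0725, 0.5166, 1.3239] [ 0.451 -0.078  1.347]
side 535.3958592463116 535.3958592463116 316.8257989916241 237.56150967919245 [[0.9255, -0.3787, -0.0039], [-0.2457, -0.5925, -0.7672], [0.2882, 0.711, -0.6415]] [-0.5377, 0.1866, 1.2962] [ 0.17  -1.015  0.973]
{'t': 0.1, 'q': [0.99, 0.0533, 1.6141, 0.0, 1.476, -0.119], 'dq': [0.0007, -0.0002, -0.0036, -0.0009, -0.0027, -0.0015], 'effort': [0.0005, -39.4904, -37.1363, -0.0001, 0.0039, -0.0], 'tool_pos': [0.2782, 0.5591, 0.2302], 'tool_rot': [-0.7188, -3.0576, 0.0027], 'contact_force': [1.1317, 0.4314, 0.6124], 'wrist_torque': [-0.0243, 0.0369, 0.0098], 'grip_force': 0.0, 'opening': 0.0859}
```

View pics/top0.png

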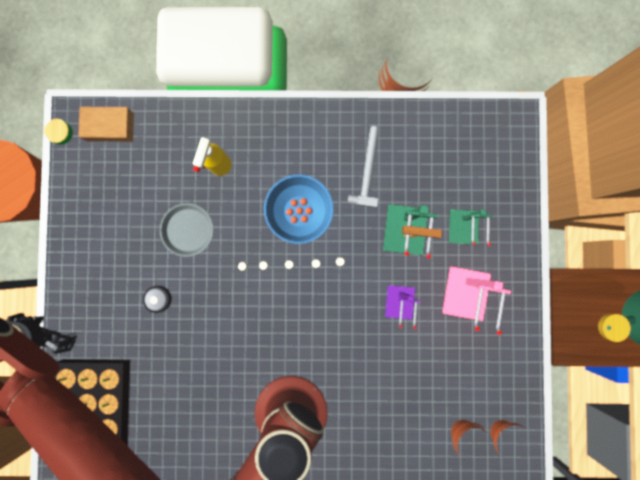

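View pics/side0.png

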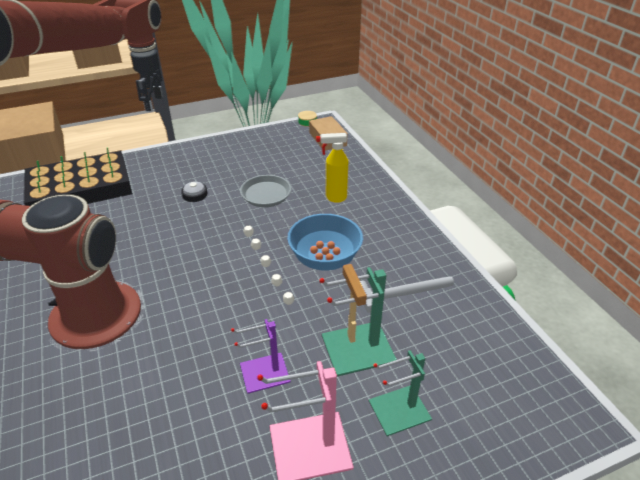

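The top view shows five white lumps at about (242,266), (263,265), (289,265), (316,264) and (340,262), with the bowl at (298,209).

Stand candidates in the top view:
- Large green at (408,230), holding the orange paddle.
- Small green at (468,227).
- Purple at (401,303).
- Pink at (467,293).

The large green one fits, because it is the larger of the greens and holds the paddle. I'll confirm it in a crop.

```bash
cat > h.py <<'E'
from station import *
import cv2,numpy as np
from scipy.spatial.transform import Rotation as Ro
C={n:get_calibration(n) for n in("top","side")}
def ray(n,p):
    c=C[n];R=np.array(c['R']);o=-R.T@np.array(c['t'])
    d=R.T@np.array([(p[0]-c['cx'])/c['fx'],(p[1]-c['cy'])/c['fy'],1]);return o,d
def plane(n,p,z):
    o,d=ray(n,p);return o+d*(z-o[2])/d[2]
def tri(p,q):
    o,d=ray("top",p);a,b=ray("side",q)
    s=np.linalg.lstsq(np.c_[d,-b],a-o,rcond=None)[0]
    P,Q=o+d*s[0],a+b*s[1];return (P+Q)/2,np.linalg.norm(P-Q)
def proj(n,X):
    c=C[n];v=np.array(c['R'])@X+np.array(c['t']);return np.array([c['fx']*v[0]/v[2]+c['cx'],c['fy']*v[1]/v[2]+c['cy']])
def blobs(im,lo,hi,roi,amin=8):
    h=cv2.cvtColor(im,cv2.COLOR_RGB2HSV);m=cv2.inRange(h,np.array(lo),np.array(hi))
    k=np.zeros_like(m);x0,y0,x1,y1=roi;k[y0:y1,x0:x1]=m[y0:y1,x0:x1]
    n,l,s,c=cv2.connectedComponentsWithStats(k)
    return [(c[i].round(1),int(s[i,4])) for i in range(1,n) if s[i,4]>=amin],k
def toolaxes(o): return Ro.from_rotvec(o['tool_rot']).as_matrix()
def delta(X,o=None):
    o=o or get_obs();return (toolaxes(o).T@(np.array(X)-o['tool_pos'])*1000).round(1)
E
python3 - <<'E'
from h import *
T=cv2.imread("pics/top0.png")[:,:,::-1].copy();S=cv2.imread("pics/side0.png")[:,:,::-1].copy()
W=((0,0,170),(180,70,255))
bt,_=blobs(T,*W,(225,245,370,285));bs,_=blobs(S,*W,(235,215,305,310))
for p,a in bt: print("T",p,a,plane("top",p,.02).round(4))
for p,a in bs: print("S",p,a,plane("side",p,.015).round(4))
_,m=blobs(T,(95,80,60),(125,255,255),(250,160,350,260))
cs=max(cv2.findContours(m,0,1)[0],key=cv2.contourArea);h=cv2.convexHull(cs)
P=np.array([plane("top",p[0],.07)[:2] for p in h])
(A,r)=cv2.minEnclosingCircle((P*1000).astype(np.float32));print("bowl",A,r)
_,m=blobs(T,(5,120,100),(20,255,255),(390,215,450,245));cs=max(cv2.findContours(m,0,1)[0],key=cv2.contourArea)
P=np.array([plane("top",p[0],.226)[:2] for p in cs])*1000
print("bar",cv2.minAreaRect(P.astype(np.float32)))
_,m=blobs(T,(5,120,100),(20,255,255),(260,180,340,240))
for roi,n,I in (((395,240,440,265),"T",T),((310,270,350,310),"S",S)):
    for lo,hi in (((0,150,110),(6,255,255)),((174,150,110),(180,255,255))): print(n,[(p.tolist(),a) for p,a in blobs(I,lo,hi,roi,2)[0]])
_,m=blobs(T,(70,80,40),(88,255,255),(375,195,445,260));cs=np.vstack(cv2.findContours(m,0,1)[0])
P=np.array([plane("top",p[0],.008)[:2] for p in cs])*1000
a=cv2.resize(T[190:275,370:500],None,fx=6,fy=6)[:,:,::-1];b=cv2.resize(S[255:435,225:440],None,fx=2.8,fy=2.8)[:,:,::-1]
cv2.imwrite("pics/crop.png",cv2.resize(a,(780,510)))
E
```

```text
T [339.7 261.3] 66 [ 0.446  -0.1427  0.02  ]
T [315.3 263.2] 64 [ 0.4398 -0.0707  0.02  ]
T [262.8 265. ] 64 [0.4332 0.0844 0.02  ]
T [288.5 264.2] 63 [0.4362 0.0085 0.02  ]
T [241.7 265.9] 63 [0.4301 0.1468 0.02  ]
S [247.4 227.9] 37 [0.4335 0.1623 0.015 ]
S [255.2 240.8] 38 [0.4371 0.0991 0.015 ]
S [264.5 257.7] 43 [0.4393 0.0226 0.015 ]
S [275.8 276.6] 45 [ 0.4438 -0.0575  0.015 ]
S [287.6 294.9] 52 [ 0.4497 -0.1302  0.015 ]
bowl (596.0883178710938, -20.137157440185547) 101.04218292236328
bar ((521.9430541992188, -337.5089416503906), (95.9302978515625, 21.209232330322266), 84.69884490966797)
T [([406.3, 253.1], 9), ([428.1, 255.9], 8)]
T []
S [([321.5, 279.9], 15), ([329.5, 299.6], 17)]
S []
```

View pics/crop.png

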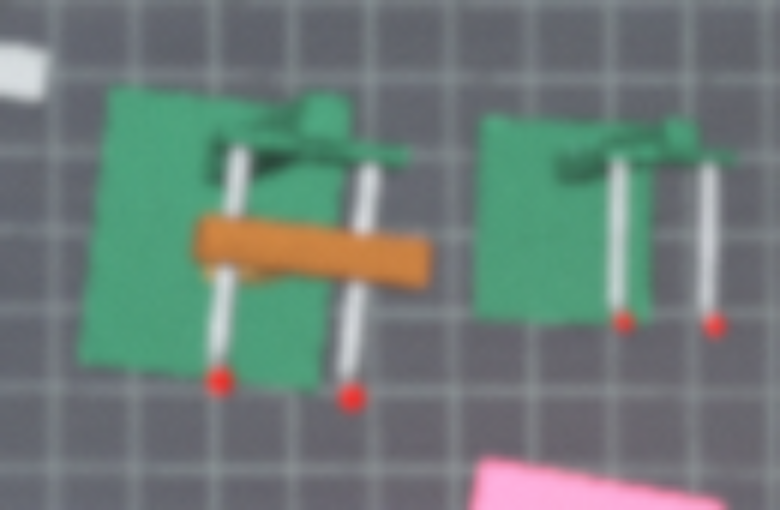

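The crop confirms it: the large green stand (408,230) has the orange paddle across its prongs. The bar measures 96 x 21 mm, which matches. I'll start moving toward the leftmost lump.

>>> servo_tool:
  increments:
    - [1,-29,-27,0,0]
    - [1,-29,-27,0,0]
    - [1,-29,-27,0,0]
    - [1,-29,-27,0,0]
    - [1,-29,-27,0,0]
    - [1,-29,-27,0,0]
    - [1,-29,-27,0,0]
    - [1,-29,-27,0,0]
    - [1,-29,-27,0,0]
    - [1,-29,-28,0,0]
    - [1,-29,-28,0,0]
    - [1,0,0,0,0]
  force: 40

```text
t: 1.6
tool_pos: [0.4311, 0.1479, 0.2308]
tool_rot: [-0.725, -3.056, 0.001]
contact_force: [-0.5, -1.0, -0.4]
opening: 0.0852
grip_force: 0.0
```

>>> servo_tool:
  increments:
    - [1,0,0,0,10]
    - [1,0,0,0,10]
    - [1,0,0,0,10]
    - [1,0,0,0,10]
    - [1,0,0,0,10]
    - [1,0,0,0,10]
    - [1,0,0,0,9]
    - [1,0,0,10,0]
    - [0.7,0,0,0,0]

```text
t: 2.72
tool_pos: [0.4298, 0.15, 0.2196]
tool_rot: [-2.32, -2.115, 0.004]
contact_force: [0.4, 0.6, 0.7]
opening: 0.0699
grip_force: 0.0
```

```bash
cat >> h.py <<'E'
W=((0,0,170),(180,70,255))
LUMPROI=(215,235,375,300)
def lumps():
    for n,roi in(("top",(215,225,375,310)),("side",(225,205,310,320))):
        im=get_image(n)
        print(n,[(p.tolist(),a,plane(n,p,.026)[:2].round(4).tolist()) for p,a in blobs(im,*W,roi,15)[0]])
def st():
    o=get_obs();R=toolaxes(o);print("t",o['t'],"tcp",np.round(o['tool_pos'],4),"yangle",np.degrees(np.arctan2(R[1,1],R[0,1])).round(2),"zax",R[:,2].round(3),"open",np.round(o['opening'],4),"grip",o['grip_force'],"F",np.round(o['contact_force'],1),'q',np.round(o['q'],2));return o
E
python3 - <<'E'
from h import *
o=st();lumps();print(delta([.4305,.1468,.12]))
for r in (([406.3,253.1],[321.5,279.9]),([428.1,255.9],[329.5,299.6])): print(tri(*r))
E
```

```text
t 2.725 tcp [0.4298 0.15   0.2196] yangle -5.29 zax [-0.003 -0.    -1.   ] open 0.0699 grip 0.0 F [0.4 0.6 0.7] q [ 0.17 -0.36  2.    0.    1.51  0.26]
top [([339.7, 261.3], 66, [0.446, -0.1424]), ([315.4, 263.2], 63, [0.4399, -0.071]), ([262.7, 265.0], 63, [0.4333, 0.084]), ([288.5, 264.2], 62, [0.4363, 0.0081]), ([241.7, 265.9], 63, [0.4302, 0.1458])]
side [([247.5, 227.9], 38, [0.4307, 0.1487]), ([255.0, 240.8], 40, [0.4336, 0.0865]), ([264.6, 257.6], 45, [0.4366, 0.011]), ([275.8, 276.6], 45, [0.4406, -0.0685]), ([287.5, 294.9], 53, [0.4462, -0.1402])]
[ -3.1   0.5 100.7]
(array([ 0.46880061, -0.30090368,  0.21418753]), np.float64(0.0002279335266563163))
(array([ 0.46240096, -0.35606637,  0.2131103 ]), np.float64(0.0006511467832360832))
```

>>> servo_tool:
  increments:
    - [0.7,-3,0,50,0]
    - [0.7,0,0,50,0]
    - [0.7,0,0,50,0]
    - [0.7,0,0,40,0]
    - [0.7,0,0,25,0]
    - [0.7,0,0,0,0]
    - [0.1,0,0,0,0]
    - [0.1,0,0,0,0]
    - [0.1,0,0,0,0]
    - [0.1,0,0,0,0]
  force: 30

```text
t: 4.08
tool_pos: [0.4322, 0.147, 0.0083]
tool_rot: [2.323, 2.112, 0.004]
contact_force: [-0.1, -0.7, 7.2]
opening: 0.0265
grip_force: 29.7
```

>>> servo_tool:
  increments:
    - [0.1,0,0,-50,0]
    - [0.1,0,0,-50,0]
    - [0.1,-31,45,-10,0]
    - [0.1,-32,45,0,0]
    - [0.1,-32,45,0,0]
    - [0.1,-31,45,0,0]
    - [0.1,0,0,30,0]
    - [0.1,0,0,25,0]
    - [0.1,0,0,0,0]
    - [0.5,0,0,0,0]
    - [0.5,0,0,0,0]
    - [0.5,0,0,0,0]

```text
t: 5.58
tool_pos: [0.5985, 0.0042, 0.0627]
tool_rot: [2.323, 2.112, 0.002]
contact_force: [0.2, 0.7, 1.0]
opening: 0.0426
grip_force: 0.0
```

```bash
python3 - <<'E'
from h import *
o=st();lumps()
E
```

```text
t 5.575 tcp [0.5985 0.0042 0.0627] yangle -5.45 zax [ 0.002 -0.    -1.   ] open 0.0426 grip 0.0 F [0.2 0.7 1. ] q [-0.12  0.15  1.81 -0.    1.18 -0.02]
top [([339.7, 261.3], 66, [0.446, -0.1424]), ([315.3, 263.2], 64, [0.4399, -0.0707])]
side [([255.0, 240.9], 42, [0.4334, 0.0861]), ([264.6, 257.7], 47, [0.4365, 0.0106]), ([275.7, 276.6], 48, [0.4404, -0.0684]), ([287.5, 295.1], 56, [0.446, -0.1409])]
```

>>> servo_tool:
  increments:
    - [0.5,0,0,-50,0]
    - [0.7,16,-43,-10,0]
    - [0.7,16,-43,0,0]
    - [0.7,16,-43,0,0]
    - [0.7,17,-43,0,0]
    - [0.7,0,0,50,0]
    - [0.7,0,0,45,0]
    - [0.7,0,0,20,0]
    - [0.7,0,0,0,0]
    - [0.1,0,0,0,0]
    - [0.1,0,0,0,0]
    - [0.1,0,0,0,0]

```text
t: 7.18
tool_pos: [0.4342, 0.0853, 0.0081]
tool_rot: [2.323, 2.112, 0.004]
contact_force: [-0.2, -0.4, 6.3]
opening: 0.0262
grip_force: 29.7
```

>>> servo_tool:
  increments:
    - [0.1,0,0,-50,0]
    - [0.1,0,0,-50,0]
    - [0.1,-28,44,-10,0]
    - [0.1,-29,44,0,0]
    - [0.1,-29,44,0,0]
    - [0.1,-28,43,0,0]
    - [0.1,0,0,30,0]
    - [0.1,0,0,25,0]
    - [0.1,0,0,0,0]
    - [0.5,0,0,0,0]
    - [0.5,0,0,0,0]
    - [0.5,0,0,0,0]

```text
t: 8.68
tool_pos: [0.5969, -0.045, 0.0627]
tool_rot: [2.323, 2.112, 0.002]
contact_force: [-1.3, 0.7, 0.1]
opening: 0.0427
grip_force: 0.0
```

```bash
python3 - <<'E'
from h import *
o=st();lumps();print(delta([.4364,.0095,.008]))
E
```

```text
t 8.675 tcp [ 0.5969 -0.045   0.0627] yangle -5.45 zax [ 0.002 -0.    -1.   ] open 0.0427 grip 0.0 F [-1.3  0.7  0.1] q [-0.2   0.15  1.81 -0.    1.18 -0.1 ]
top [([339.7, 261.3], 66, [0.446, -0.1424]), ([315.8, 263.8], 52, [0.4381, -0.0722])]
side [([264.6, 257.7], 47, [0.4365, 0.0106]), ([275.6, 276.7], 49, [0.44, -0.0687]), ([287.5, 295.1], 56, [0.446, -0.1409])]
[  38.9 -164.6   53.9]
```

>>> servo_tool:
  increments:
    - [0.5,0,0,-50,0]
    - [0.7,9,-41,-10,0]
    - [0.7,10,-41,0,0]
    - [0.7,10,-41,0,0]
    - [0.7,10,-42,0,0]
    - [0.7,0,0,50,0]
    - [0.7,0,0,45,0]
    - [0.7,0,0,20,0]
    - [0.7,0,0,0,0]
    - [0.1,0,0,0,0]
    - [0.1,0,0,0,0]
    - [0.1,0,0,0,0]

```text
t: 10.28
tool_pos: [0.4374, 0.0094, 0.0083]
tool_rot: [2.322, 2.111, 0.004]
contact_force: [-0.3, 0.6, 6.0]
opening: 0.0263
grip_force: 29.8
```

```bash
python3 - <<'E'
from h import *
o=st();print(delta([.615,-.02,.06]))
E
```

```text
t 10.275 tcp [0.4374 0.0094 0.0083] yangle -5.45 zax [ 0.004 -0.001 -1.   ] open 0.0263 grip 29.767653396120295 F [-0.3  0.6  6. ] q [-0.15 -0.15  2.21  0.    1.08 -0.05]
[-12.4 179.8 -51. ]
```

>>> servo_tool:
  increments:
    - [0.1,0,0,-50,0]
    - [0.1,0,0,-50,0]
    - [0.1,-3,45,-10,0]
    - [0.1,-3,45,0,0]
    - [0.1,-3,45,0,0]
    - [0.1,-3,45,0,0]
    - [0.1,0,0,25,0]
    - [0.1,0,0,25,0]
    - [0.1,0,0,0,0]
    - [0.5,0,0,0,0]
    - [0.5,0,0,0,0]
    - [0.5,0,0,0,0]

```text
t: 11.78
tool_pos: [0.6143, -0.0195, 0.0676]
tool_rot: [2.323, 2.112, 0.002]
contact_force: [-0.1, -0.3, 0.1]
opening: 0.0428
grip_force: 0.0
```

```bash
python3 - <<'E'
from h import *
o=st();lumps();print(delta([.4402,-.0697,.008]))
E
```

```text
t 11.775 tcp [ 0.6143 -0.0195  0.0676] yangle -5.46 zax [ 0.002 -0.    -1.   ] open 0.0428 grip 0.0 F [-0.1 -0.3  0.1] q [-0.15  0.18  1.76  0.    1.2  -0.06]
top [([339.7, 261.3], 66, [0.446, -0.1424]), ([315.4, 263.2], 63, [0.4399, -0.071])]
side [([275.7, 276.6], 48, [0.4404, -0.0684]), ([287.5, 295.1], 56, [0.446, -0.1409])]
[ -66.5 -168.3   58.9]
```

>>> servo_tool:
  increments:
    - [0.5,0,0,-50,0]
    - [0.7,-16,-42,-5,0]
    - [0.7,-16,-42,0,0]
    - [0.7,-17,-42,0,0]
    - [0.7,-17,-42,0,0]
    - [0.7,0,0,50,0]
    - [0.7,0,0,45,0]
    - [0.7,0,0,20,0]
    - [0.7,0,0,0,0]
    - [0.1,0,0,0,0]
    - [0.1,0,0,0,0]
    - [0.1,0,0,0,0]

```text
t: 13.38
tool_pos: [0.4415, -0.0696, 0.0081]
tool_rot: [2.323, 2.111, 0.002]
contact_force: [-0.8, 0.8, 5.7]
opening: 0.0265
grip_force: 29.7
```

```bash
python3 - <<'E'
from h import *
o=st();print(delta([.575,-.02,.065]))
E
```

```text
t 13.375 tcp [ 0.4415 -0.0696  0.0081] yangle -5.45 zax [ 0.003 -0.001 -1.   ] open 0.0265 grip 29.693187130433216 F [-0.8  0.8  5.7] q [-0.32 -0.12  2.19 -0.    1.07 -0.23]
[ 62.  128.3 -56.5]
```

>>> servo_tool:
  increments:
    - [0.1,0,0,-50,0]
    - [0.1,0,0,-50,0]
    - [0.1,15,32,-10,0]
    - [0.1,15,32,0,0]
    - [0.1,16,32,0,0]
    - [0.1,16,32,0,0]
    - [0.1,0,0,25,0]
    - [0.1,0,0,25,0]
    - [0.1,0,0,0,0]
    - [0.5,0,0,0,0]
    - [0.5,0,0,0,0]
    - [0.5,0,0,0,0]

```text
t: 14.88
tool_pos: [0.5741, -0.0198, 0.0675]
tool_rot: [2.324, 2.112, 0.002]
contact_force: [0.2, 1.2, 0.2]
opening: 0.043
grip_force: 0.0
```

```bash
python3 - <<'E'
from h import *
o=st();lumps();print(delta([.4462,-.1413,.008]))
E
```

```text
t 14.875 tcp [ 0.5741 -0.0198  0.0675] yangle -5.47 zax [ 0.002 -0.    -1.   ] open 0.043 grip 0.0 F [0.2 1.2 0.2] q [-0.16  0.09  1.86 -0.    1.19 -0.07]
top [([339.7, 261.3], 66, [0.446, -0.1424])]
side [([287.5, 295.1], 56, [0.446, -0.1409])]
[-133.2 -115.5   58.9]
```

>>> servo_tool:
  increments:
    - [0.5,0,0,-50,0]
    - [0.7,-33,-29,-5,0]
    - [0.7,-33,-29,0,0]
    - [0.7,-33,-29,0,0]
    - [0.7,-34,-29,0,0]
    - [0.7,0,0,50,0]
    - [0.7,0,0,45,0]
    - [0.7,0,0,20,0]
    - [0.7,0,0,0,0]
    - [0.1,0,0,0,0]
    - [0.1,0,0,0,0]
    - [0.1,0,0,0,0]

```text
t: 16.48
tool_pos: [0.4467, -0.1417, 0.0082]
tool_rot: [2.322, 2.111, 0.002]
contact_force: [-0.2, -0.8, 6.4]
opening: 0.0266
grip_force: 29.7
```

```bash
python3 - <<'E'
from h import *
o=st();print(delta([.596,-.06,.07]))
im=get_image("top");cv2.imwrite("pics/b.png",cv2.resize(im[165:285,215:375,::-1],None,fx=4,fy=4))
E
```

```text
t 16.475 tcp [ 0.4467 -0.1417  0.0082] yangle -5.45 zax [ 0.003 -0.001 -1.   ] open 0.0266 grip 29.748195467109326 F [-0.2 -0.8  6.4] q [-0.47 -0.07  2.14  0.    1.07 -0.37]
[ 95.4 141.  -61.4]
```

View pics/b.png

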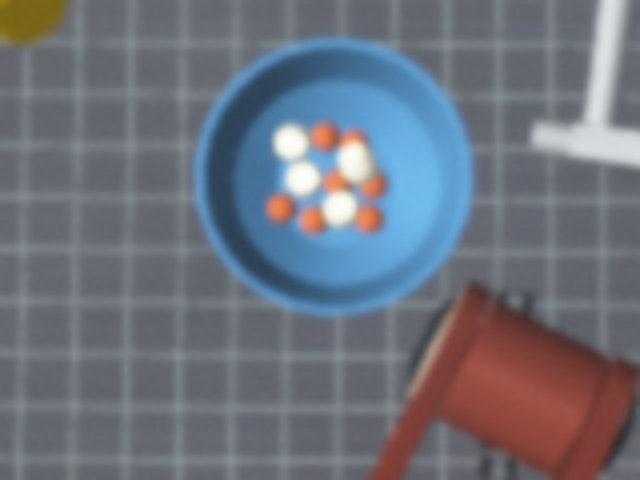

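Four lumps are in the bowl (crop pixels about (290,140), (302,178), (340,207) and (355,160)). The fifth is gripped and goes on the bowl's free right side.

>>> servo_tool:
  increments:
    - [0.1,0,0,-50,0]
    - [0.1,0,0,-50,0]
    - [0.1,25,35,-10,0]
    - [0.1,25,35,0,0]
    - [0.1,25,35,0,0]
    - [0.1,25,36,0,0]
    - [0.1,0,0,25,0]
    - [0.1,0,0,25,0]
    - [0.1,0,0,0,0]
    - [0.5,0,0,0,0]
    - [0.5,0,0,0,0]
    - [0.5,0,0,0,0]

```text
t: 18.02
tool_pos: [0.5958, -0.0551, 0.0676]
tool_rot: [2.324, 2.112, 0.002]
contact_force: [0.5, -0.4, 0.3]
opening: 0.0425
grip_force: 0.0
```

>>> servo_tool:
  increments:
    - [0.5,0,0,-60,0]
    - [0.5,0,0,-60,0]
    - [0.5,0,0,-60,0]
    - [0.5,-30,-15,-25,0]
    - [0.5,-30,-15,0,0]
    - [0.5,-30,-15,0,0]
    - [0.5,-30,-15,0,0]
    - [0.5,0,0,0,0]

```text
t: 19.02
tool_pos: [0.5232, -0.17, 0.272]
tool_rot: [2.327, 2.109, 0.001]
contact_force: [0.2, 0.4, -0.5]
opening: 0.0429
grip_force: 0.0
```

```bash
python3 - <<'E'
from h import *
o=st();im=get_image("top");cv2.imwrite("pics/c.png",cv2.resize(im[165:285,215:375,::-1],None,fx=4,fy=4))
cv2.imwrite("pics/t2.png",im[:,:,::-1])
lumps()
m=blobs(im,(5,120,100),(20,255,255),(390,215,450,245))[1];cs=max(cv2.findContours(m,0,1)[0],key=cv2.contourArea)
P=np.array([plane("top",p[0],.226)[:2] for p in cs])*1000
print("bar",cv2.minAreaRect(P.astype(np.float32)),cv2.boundingRect(cs))
S=get_image("side");b,m=blobs(S,(8,140,100),(18,255,255),(340,262,370,305));print(b)
p0=(.522,-.3375,.226);print("side proj of bar top centre",proj("side",p0),proj("side",(.5132,-.3335,.2)))
print(delta([.522,-.3375,.27]))
cv2.imwrite("pics/s2.png",cv2.resize(S[240:380,280:420,::-1],None,fx=4,fy=4))
E
```

```text
t 19.025 tcp [ 0.5232 -0.17    0.272 ] yangle -5.63 zax [ 0.001 -0.001 -1.   ] open 0.0429 grip 0.0 F [ 0.2  0.4 -0.5] q [-0.45 -0.15  1.74 -0.    1.55 -0.35]
top []
side []
bar ((521.9678955078125, -343.0087890625), (85.2511978149414, 20.990835189819336), 85.85334777832031) (407, 227, 35, 11)
[(array([354.2, 284.3]), 383)]
side proj of bar top centre [353.31626432 280.40821977] [347.99809896 289.5298198 ]
[-169.    13.6    1.5]
```

View pics/c.png

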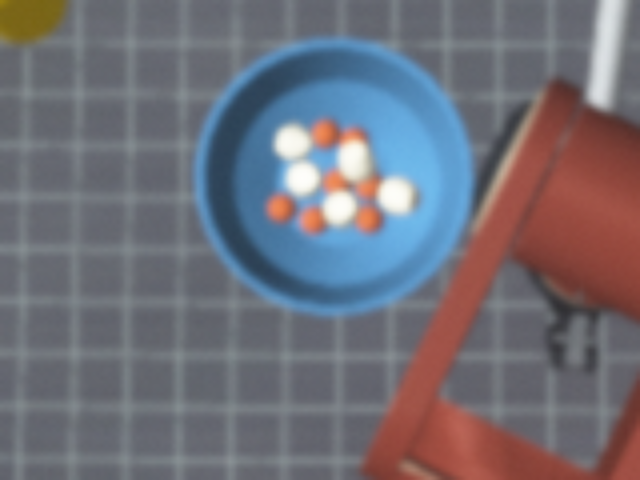

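View pics/s2.png

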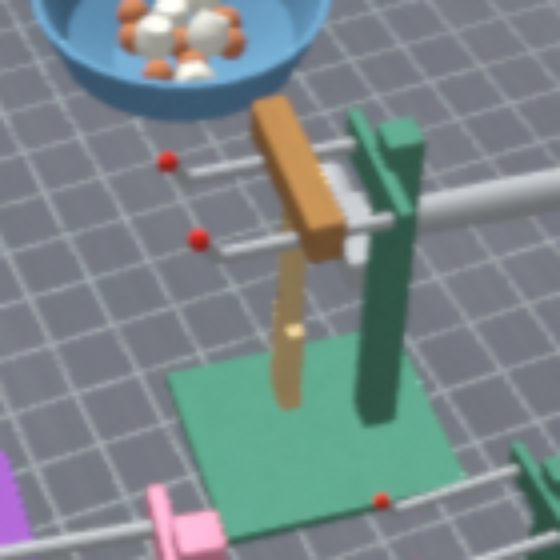

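All five lumps are in the bowl and the bench is clear. The side crop shows the bar on both prongs with the green plate close behind it. I'll use a narrow opening, offset toward the front.

>>> servo_tool:
  increments:
    - [0.42,-40,3,0,0]
    - [0.42,-42,2,0,0]
    - [0.42,-42,2,0,0]
    - [0.42,-44,2,0,0]
    - [0.42,0,0,0,0]
    - [0.42,0,0,0,0]

```text
t: 19.98
tool_pos: [0.5174, -0.3358, 0.2711]
tool_rot: [-2.323, -2.114, -0.001]
contact_force: [-0.7, 0.3, 0.1]
opening: 0.0357
grip_force: 0.0
```

```bash
python3 - <<'E'
from h import *
o=st();print(delta([.5175,-.3370,.192]))
E
```

```text
t 19.975 tcp [ 0.5174 -0.3358  0.2711] yangle -5.41 zax [-0.     0.001 -1.   ] open 0.0357 grip 0.0 F [-0.7  0.3  0.1] q [-0.7   0.01  1.59  0.    1.54 -0.6 ]
[-1.3  0.2 79.1]
```

>>> servo_tool:
  increments:
    - [0.42,-1,0,25,0]
    - [0.42,0,0,20,0]
    - [0.42,0,0,15,0]
    - [0.42,0,0,10,0]
    - [0.42,0,0,9,0]
    - [0.42,0,0,0,0]

```text
t: 20.72
tool_pos: [0.5166, -0.3375, 0.1916]
tool_rot: [-2.324, -2.112, 0.0]
contact_force: [-0.7, 1.3, 0.1]
opening: 0.0356
grip_force: 0.0
```

```bash
python3 - <<'E'
from h import *
o=st();S=get_image("side");cv2.imwrite("pics/s3.png",cv2.resize(S[230:370,280:420,::-1],None,fx=4,fy=4))
E
```

```text
t 20.725 tcp [ 0.5166 -0.3375  0.1916] yangle -5.46 zax [-0.001  0.001 -1.   ] open 0.0356 grip 0.0 F [-0.7  1.3  0.1] q [-0.7   0.06  1.67  0.    1.41 -0.6 ]
```

View pics/s3.png

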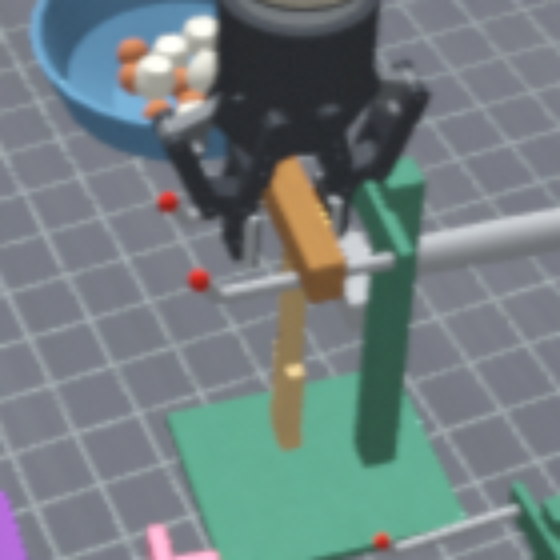

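The fingers straddle the bar without contact, one in front at (235,240) and one behind at (340,215). Now I grip firmly.

>>> servo_tool:
  increments:
    - [0.1,0,0,0,0]
    - [0.1,0,0,0,0]
    - [0.1,0,0,0,0]
    - [0.1,0,0,0,0]
    - [0.1,0,0,0,0]
    - [0.1,0,0,-5,0]
    - [0.1,0,0,-5,0]
    - [0.1,0,0,0,0]
  force: 110

```text
t: 21.78
tool_pos: [0.5167, -0.3376, 0.2021]
tool_rot: [-2.324, -2.113, 0.0]
contact_force: [0.4, 1.1, -1.7]
opening: 0.0183
grip_force: 107.3
```

```bash
python3 - <<'E'
from h import *
o=st()
E
```

```text
t 21.775 tcp [ 0.5167 -0.3376  0.2021] yangle -5.46 zax [-0.  0. -1.] open 0.0183 grip 107.32184886932373 F [ 0.4  1.1 -1.7] q [-0.7   0.05  1.66 -0.    1.43 -0.6 ]
```

>>> servo_tool:
  increments:
    - [0.1,0,0,-50,0]
    - [0.1,0,0,-50,0]
    - [0.1,0,0,-50,0]
    - [0.1,0,0,-50,0]
    - [0.1,39,1,0,0]
    - [0.1,40,0,0,0]
    - [0.1,40,1,0,0]
    - [0.1,40,0,0,0]
    - [0.1,40,1,0,0]
    - [0.1,40,0,0,0]
    - [0.1,40,1,0,0]
    - [0.1,39,1,0,0]

```text
t: 23.28
tool_pos: [0.5519, -0.0203, 0.4018]
tool_rot: [-2.324, -2.113, 0.001]
contact_force: [-0.2, -1.3, -0.9]
opening: 0.0186
grip_force: 107.9
```

>>> servo_tool:
  increments:
    - [0.1,0,0,50,0]
    - [0.1,0,0,50,0]
    - [0.1,0,0,40,0]
    - [0.1,0,0,0,0]

```text
t: 23.78
tool_pos: [0.5495, -0.0211, 0.2574]
tool_rot: [-2.319, -2.108, 0.009]
contact_force: [-0.3, -1.1, -1.2]
opening: 0.0184
grip_force: 107.7
```

```bash
python3 - <<'E'
from h import *
o=st();T=get_image("top");S=get_image("side")
cv2.imwrite("pics/d.png",np.hstack([cv2.resize(T[170:260,250:350,::-1],(400,360)),cv2.resize(S[160:280,270:390,::-1],(360,360))]))
print(delta([.552,-.022,.0]))
tip=np.array(o['tool_pos'])-[0,0,.1516];print("tip proj",proj("side",tip),proj("top",tip))
E
```

```text
t 23.775 tcp [ 0.5495 -0.0211  0.2574] yangle -5.45 zax [-0.009  0.002 -1.   ] open 0.0184 grip 107.66855478286743 F [-0.3 -1.1 -1.2] q [-0.17 -0.13  1.75  0.    1.53 -0.08]
[ -0.3  -0.6 263.3]
tip proj [308.43780688 230.90961493] [297.59908175 223.70276743]
```

View pics/d.png

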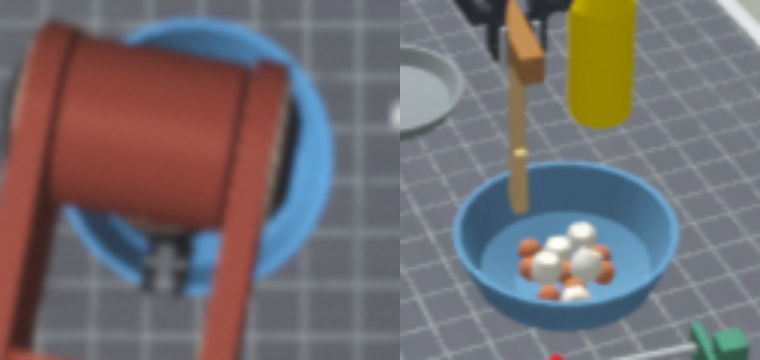

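The paddle tip shows at side crop (519,212), within 2 px of the predicted point. Lowering it on the free near side.

>>> servo_tool:
  increments:
    - [0.1,0,0,30,0]
    - [0.1,0,0,25,0]
    - [0.1,0,0,12,0]
    - [0.1,0,0,9,0]
    - [0.1,0,0,8,0]
    - [0.1,0,0,0,0]
    - [0.1,0,0,0,0]

```text
t: 24.75
tool_pos: [0.5525, -0.0217, 0.179]
tool_rot: [2.324, 2.113, 0.001]
contact_force: [-0.6, 0.7, -0.9]
opening: 0.0184
grip_force: 108.0
```

```bash
python3 - <<'E'
from h import *
o=st();print(delta([.559,-.020,.1696]))
# circle plan, radius 36, 24 rows per round, from bowl -x, via +y ; tool increments
R=toolaxes(o);a=np.radians(180-np.arange(0,25)*15);P=np.c_[36*np.cos(a),36*np.sin(a),0*a];print((np.diff(P,axis=0)@R).round(1)[:,:2].tolist())
E
```

```text
t 24.75 tcp [ 0.5525 -0.0217  0.179 ] yangle -5.46 zax [ 0.001 -0.    -1.   ] open 0.0184 grip 107.98392534255981 F [-0.6  0.7 -0.9] q [-0.17 -0.08  1.83  0.    1.39 -0.08]
[2.3 6.3 9.4]
[[9.4, 0.3], [9.0, 2.8], [8.0, 5.0], [6.4, 6.9], [4.4, 8.3], [2.1, 9.2], [-0.3, 9.4], [-2.8, 9.0], [-5.0, 8.0], [-6.9, 6.4], [-8.3, 4.4], [-9.2, 2.1], [-9.4, -0.3], [-9.0, -2.8], [-8.0, -5.0], [-6.4, -6.9], [-4.4, -8.3], [-2.1, -9.2], [0.3, -9.4], [2.8, -9.0], [5.0, -8.0], [6.9, -6.4], [8.3, -4.4], [9.2, -2.1]]
```

>>> servo_tool:
  increments:
    - [0.1,1,3,5,0]
    - [0.1,1,3,4,0]
    - [0.1,0,0,0,0]

```text
t: 25.12
tool_pos: [0.5581, -0.02, 0.1686]
tool_rot: [-2.324, -2.113, 0.001]
contact_force: [-1.6, -0.3, -1.4]
opening: 0.0186
grip_force: 108.0
```

>>> servo_tool:
  increments:
    - [0.1,9.4,0.3,0,0]
    - [0.1,9,2.8,0,0]
    - [0.1,8,5,0,0]
    - [0.1,6.4,6.9,0,0]
    - [0.1,4.4,8.3,0,0]
    - [0.1,2.1,9.2,0,0]
    - [0.1,-0.3,9.4,0,0]
    - [0.1,-2.8,9,0,0]
    - [0.1,-5,8,0,0]
    - [0.1,-6.9,6.4,0,0]
    - [0.1,-8.3,4.4,0,0]
    - [0.1,-9.2,2.1,0,0]

```text
t: 26.62
tool_pos: [0.63, -0.0209, 0.1688]
tool_rot: [-2.324, -2.112, 0.001]
contact_force: [-1.0, -0.4, -1.0]
opening: 0.0185
grip_force: 108.1
```

```bash
cat >> h.py <<'E'
def bowl(im=None):
    T=get_image("top") if im is None else im
    _,m=blobs(T,(95,80,60),(125,255,255),(240,150,365,270))
    cs=max(cv2.findContours(m,0,1)[0],key=cv2.contourArea);h=cv2.convexHull(cs)
    P=np.array([plane("top",p[0],.07)[:2] for p in h])*1000;A,r=cv2.minEnclosingCircle(P.astype(np.float32));print("bowl",np.round(A,1),round(r,1))
E
python3 - <<'E'
from h import *
o=st();bowl()
E
```

```text
t 26.625 tcp [ 0.63   -0.0209  0.1688] yangle -5.47 zax [-0.001  0.    -1.   ] open 0.0185 grip 108.07343602180481 F [-1.  -0.4 -1. ] q [-0.15  0.11  1.66  0.    1.37 -0.06]
bowl [586.6 -67.5] 85.3
```

>>> servo_tool:
  increments:
    - [0.1,-9.4,-0.3,0,0]
    - [0.1,-9,-2.8,0,0]
    - [0.1,-8,-5,0,0]
    - [0.1,-6.4,-6.9,0,0]
    - [0.1,-4.4,-8.3,0,0]
    - [0.1,-2.1,-9.2,0,0]
    - [0.1,0.3,-9.4,0,0]
    - [0.1,2.8,-9,0,0]
    - [0.1,5,-8,0,0]
    - [0.1,6.9,-6.4,0,0]
    - [0.1,8.3,-4.4,0,0]
    - [0.1,9.2,-2.1,0,0]

```text
t: 28.18
tool_pos: [0.5611, -0.0228, 0.1717]
tool_rot: [2.315, 2.104, 0.002]
contact_force: [9.3, -6.6, 3.0]
opening: 0.0189
grip_force: 109.2
```

```bash
python3 - <<'E'
from h import *
o=st();T=get_image("top");S=get_image("side")
cv2.imwrite("pics/e.png",np.hstack([cv2.resize(T[170:260,250:350,::-1],(400,360)),cv2.resize(S[160:280,270:390,::-1],(360,360))]))
_,m=blobs(S,(95,80,60),(125,255,255),(270,190,390,290));c=max(cv2.findContours(m,0,1)[0],key=cv2.contourArea);S0=cv2.imread("pics/side0.png")[:,:,::-1]
_,m=blobs(S0,(95,80,60),(125,255,255),(270,190,390,290));d=max(cv2.findContours(m,0,1)[0],key=cv2.contourArea);print(cv2.boundingRect(c),cv2.boundingRect(d))
E
```

```text
t 28.175 tcp [ 0.5611 -0.0228  0.1717] yangle -5.46 zax [ 0.01  -0.009 -1.   ] open 0.0189 grip 109.19936299324036 F [ 9.3 -6.6  3. ] q [-0.17 -0.06  1.83 -0.01  1.36 -0.07]
(287, 214, 76, 56) (287, 214, 76, 56)
```

View pics/e.png

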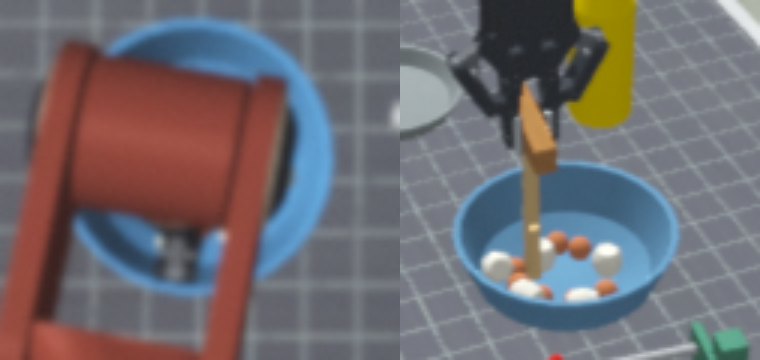

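The bowl hasn't moved, and the pieces are spread into a ring. One is wedged lightly against the blade (about 11 N), so I'll reduce the radius to about 31 mm.

>>> servo_tool:
  increments:
    - [0.1,4,5,0,0]
    - [0.1,8,2.4,0,0]
    - [0.1,6.9,4.3,0,0]
    - [0.1,5.5,5.9,0,0]
    - [0.1,3.8,7.1,0,0]
    - [0.1,1.8,7.9,0,0]
    - [0.1,-0.3,8.1,0,0]
    - [0.1,-2.4,7.7,0,0]
    - [0.1,-4.3,6.9,0,0]
    - [0.1,-5.9,5.5,0,0]
    - [0.1,-7.1,3.8,0,0]
    - [0.1,-7.9,1.8,0,0]

```text
t: 29.78
tool_pos: [0.6253, -0.0251, 0.1693]
tool_rot: [2.324, 2.112, 0.002]
contact_force: [-0.8, 0.7, -2.0]
opening: 0.0184
grip_force: 108.6
```

```bash
python3 - <<'E'
from h import *
o=st();print(delta([.627,-.02,.1686]))
E
```

```text
t 29.775 tcp [ 0.6253 -0.0251  0.1693] yangle -5.48 zax [ 0.002  0.    -1.   ] open 0.0184 grip 108.58849167823792 F [-0.8  0.7 -2. ] q [-0.16  0.1   1.67  0.    1.37 -0.06]
[5.2 1.2 0.7]
```

>>> servo_tool:
  increments:
    - [0.1,-3,0,0,0]
    - [0.1,-7.7,-2.4,0,0]
    - [0.1,-6.9,-4.3,0,0]
    - [0.1,-5.5,-5.9,0,0]
    - [0.1,-3.8,-7.1,0,0]
    - [0.1,-1.8,-7.9,0,0]
    - [0.1,0.3,-8.1,0,0]
    - [0.1,2.4,-7.7,0,0]
    - [0.1,4.3,-6.9,0,0]
    - [0.1,5.9,-5.5,0,0]
    - [0.1,7.1,-3.8,0,0]
    - [0.1,7.9,-1.8,0,0]

```text
t: 31.28
tool_pos: [0.5645, -0.0201, 0.1704]
tool_rot: [2.321, 2.11, 0.0]
contact_force: [3.1, -5.0, 1.3]
opening: 0.0183
grip_force: 109.0
```

>>> servo_tool:
  increments:
    - [0.1,8.1,0.3,0,0]
    - [0.1,7.7,2.4,0,0]
    - [0.1,6.9,4.3,0,0]
    - [0.1,5.5,5.9,0,0]
    - [0.1,3.8,7.1,0,0]
    - [0.1,1.8,7.9,0,0]
    - [0.1,-0.3,8.1,0,0]
    - [0.1,-2.4,7.7,0,0]
    - [0.1,-4.3,6.9,0,0]
    - [0.1,-5.9,5.5,0,0]
    - [0.1,-7.1,3.8,0,0]
    - [0.1,-7.9,1.8,0,0]

```text
t: 32.78
tool_pos: [0.6261, -0.0195, 0.1692]
tool_rot: [2.324, 2.113, 0.003]
contact_force: [0.6, 0.2, -1.2]
opening: 0.0186
grip_force: 108.7
```

```bash
python3 - <<'E'
from h import *
o=st();print(delta([.627,-.02,.1686]))
S=get_image("side");_,m=blobs(S,(95,80,60),(125,255,255),(270,190,390,290));c=max(cv2.findContours(m,0,1)[0],key=cv2.contourArea);print(cv2.boundingRect(c))
E
```

```text
t 32.775 tcp [ 0.6261 -0.0195  0.1692] yangle -5.46 zax [ 0.002  0.001 -1.   ] open 0.0186 grip 108.65709900856018 F [ 0.6  0.2 -1.2] q [-0.15  0.1   1.67  0.    1.37 -0.06]
[-0.4  1.   0.6]
(287, 214, 76, 56)
```

>>> servo_tool:
  increments:
    - [0.1,-8.1,0,0,0]
    - [0.1,-7.7,-2.4,0,0]
    - [0.1,-6.9,-4.3,0,0]
    - [0.1,-5.5,-5.9,0,0]
    - [0.1,-3.8,-7.1,0,0]
    - [0.1,-1.8,-7.9,0,0]
    - [0.1,0.3,-8.1,0,0]
    - [0.1,2.4,-7.7,0,0]
    - [0.1,4.3,-6.9,0,0]
    - [0.1,5.9,-5.5,0,0]
    - [0.1,7.1,-3.8,0,0]
    - [0.1,7.9,-1.8,0,0]

```text
t: 34.33
tool_pos: [0.5634, -0.0189, 0.1693]
tool_rot: [-2.324, -2.113, 0.001]
contact_force: [1.3, 0.1, -0.7]
opening: 0.0186
grip_force: 108.7
```

>>> servo_tool:
  increments:
    - [0.1,8.1,0.3,0,0]
    - [0.1,7.7,2.4,0,0]
    - [0.1,6.9,4.3,0,0]
    - [0.1,5.5,5.9,0,0]
    - [0.1,3.8,7.1,0,0]
    - [0.1,1.8,7.9,0,0]
    - [0.1,-0.3,8.1,0,0]
    - [0.1,-2.4,7.7,0,0]
    - [0.1,-4.3,6.9,0,0]
    - [0.1,-5.9,5.5,0,0]
    - [0.1,-7.1,3.8,0,0]
    - [0.1,-7.9,1.8,0,0]

```text
t: 35.83
tool_pos: [0.6256, -0.0193, 0.1687]
tool_rot: [-2.323, -2.112, -0.0]
contact_force: [-0.2, 1.0, -1.2]
opening: 0.0184
grip_force: 108.7
```

>>> servo_tool:
  increments:
    - [0.1,-8.1,0,0,0]
    - [0.1,-7.7,-2.4,0,0]
    - [0.1,-6.9,-4.3,0,0]
    - [0.1,-5.5,-5.9,0,0]
    - [0.1,-3.8,-7.1,0,0]
    - [0.1,-1.8,-7.9,0,0]
    - [0.1,0.3,-8.1,0,0]
    - [0.1,2.4,-7.7,0,0]
    - [0.1,4.3,-6.9,0,0]
    - [0.1,5.9,-5.5,0,0]
    - [0.1,7.1,-3.8,0,0]
    - [0.1,7.9,-1.8,0,0]

```text
t: 37.33
tool_pos: [0.5674, -0.0183, 0.1731]
tool_rot: [2.319, 2.109, 0.015]
contact_force: [5.0, 2.5, 1.7]
opening: 0.0187
grip_force: 109.4
```

>>> servo_tool:
  increments:
    - [0.1,8.1,0.3,0,0]
    - [0.1,7.7,2.4,0,0]
    - [0.1,6.9,4.3,0,0]
    - [0.1,5.5,5.9,0,0]
    - [0.1,3.8,7.1,0,0]
    - [0.1,1.8,7.9,0,0]
    - [0.1,-0.3,8.1,0,0]
    - [0.1,-2.4,7.7,0,0]
    - [0.1,-4.3,6.9,0,0]
    - [0.1,-5.9,5.5,0,0]
    - [0.1,-7.1,3.8,0,0]
    - [0.1,0,0,0,0]

```text
t: 38.83
tool_pos: [0.6226, -0.0111, 0.1685]
tool_rot: [-2.321, -2.107, 0.006]
contact_force: [-5.8, 0.8, 1.0]
opening: 0.0187
grip_force: 109.4
```

>>> servo_tool:
  increments:
    - [0.1,-3,-6,0,0]
    - [0.1,0,0,-20,0]
    - [0.1,0,0,-40,0]
    - [0.1,0,0,-50,0]
    - [0.1,0,0,-60,0]
    - [0.1,0,0,-60,0]
    - [0.1,0,0,0,0]

```text
t: 39.7
tool_pos: [0.6208, -0.0145, 0.4101]
tool_rot: [2.315, 2.103, 0.017]
contact_force: [-0.4, 0.6, -1.9]
opening: 0.0183
grip_force: 109.1
```

```bash
python3 - <<'E'
from h import *
o=st();print(delta([.510,-.3363,.40]))
T=get_image("top");S=get_image("side")
tip=np.array(o['tool_pos'])-[0,0,.1516];top=np.array(o['tool_pos'])+[0,0,.0344];print("tip proj",proj("side",tip)-[250,80])
cv2.imwrite("pics/f.png",cv2.resize(S[80:280,250:410,::-1],(480,600)))
E
```

```text
t 39.7 tcp [ 0.6208 -0.0145  0.4101] yangle -5.47 zax [ 0.017 -0.003 -1.   ] open 0.0183 grip 109.10150170326233 F [-0.4  0.6 -1.9] q [-0.14 -0.01  1.39 -0.    1.75 -0.05]
[-330.9  -79.8    9.2]
tip proj [83.87516842 93.39589041]
```

View pics/f.png

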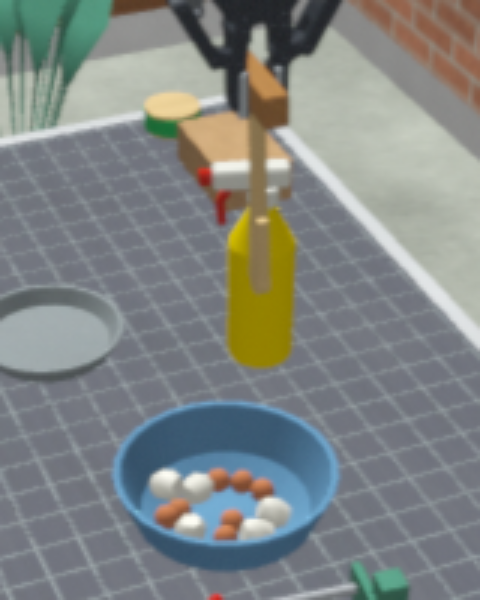

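All 5 lumps and 7 pebbles are visible in the bowl, and the paddle is still upright in the grip. Carrying it back over the hook.

>>> servo_tool:
  increments:
    - [0.1,-30,-8,0,0]
    - [0.1,-37,-9,0,0]
    - [0.1,-37,-9,0,0]
    - [0.1,-37,-9,0,0]
    - [0.1,-37,-9,0,0]
    - [0.1,-37,-9,0,0]
    - [0.1,-37,-9,0,0]
    - [0.1,-37,-8,0,0]
    - [0.1,-37,-8,0,0]
    - [0.1,0,0,0,0]
    - [0.1,0,0,0,0]
    - [0.1,0,0,0,0]

```text
t: 41.3
tool_pos: [0.5102, -0.33, 0.3987]
tool_rot: [-2.323, -2.114, 0.0]
contact_force: [0.1, 0.2, -1.2]
opening: 0.0187
grip_force: 108.8
```

```bash
python3 - <<'E'
from h import *
o=st();print(delta([.512,-.3345,.40]))
S=get_image("side");T=get_image("top")
p=np.array(o['tool_pos']);b,m=blobs(S,(8,80,100),(22,255,255),(320,100,400,300))
ys=np.where(m.any(1))[0];print("tip px",ys.max(),np.where(m[ys.max()-1])[0].mean(),"pred",proj("side",p-[0,0,.1516]))
for y in range(ys.min(),ys.max(),12): print(y,np.where(m[y])[0][[0,-1]] if m[y].any() else None,end=' ')
cv2.imwrite("pics/g.png",cv2.resize(S[130:360,270:430,::-1],(417,600)))
E
```

```text
t 41.3 tcp [ 0.5102 -0.33    0.3987] yangle -5.39 zax [-0.001  0.001 -1.   ] open 0.0187 grip 108.82564544677734 F [ 0.1  0.2 -1.2] q [-0.7  -0.03  1.43  0.    1.75 -0.6 ]
[-4.3  2.2 -1.3]
tip px 276 350.0 pred [346.6547194  271.83361394]
100 [391 399] 112 None 124 [320 330] 136 None 148 [325 329] 160 None 172 None 184 None 196 [348 357] 208 [348 364] 220 [347 357] 232 [347 352] 244 [335 352] 256 [323 352] 268 [346 352]
```

View pics/g.png

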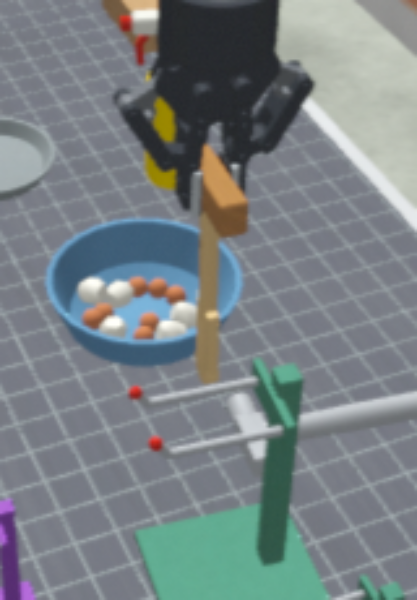

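>>> servo_tool:
  increments:
    - [0.1,-4,2,0,0]
    - [0.1,0,0,0,0]
    - [0.1,0,0,30,0]
    - [0.1,0,0,30,0]
    - [0.1,0,0,30,0]
    - [0.1,0,0,30,0]
    - [0.1,0,0,30,0]
    - [0.1,0,0,20,0]
    - [0.1,0,0,0,0]
    - [0.1,0,0,0,0]

```text
t: 42.65
tool_pos: [0.5122, -0.3356, 0.2309]
tool_rot: [2.323, 2.112, 0.0]
contact_force: [0.3, -0.3, -0.3]
opening: 0.0187
grip_force: 108.8
```

```bash
python3 - <<'E'
from h import *
o=st();print(delta([.512,-.3345,.1916]))
S=get_image("side");cv2.imwrite("pics/i.png",cv2.resize(S[230:370,280:420,::-1],None,fx=4,fy=4))
E
```

```text
t 42.65 tcp [ 0.5122 -0.3356  0.2309] yangle -5.46 zax [ 0.002 -0.002 -1.   ] open 0.0187 grip 108.82805585861206 F [ 0.3 -0.3 -0.3] q [-0.7   0.02  1.65 -0.    1.47 -0.61]
[ 1.1 -0.3 39.3]
```

View pics/i.png

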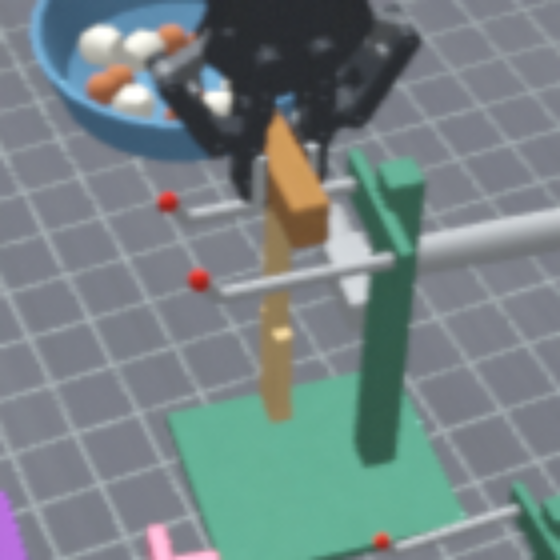

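The shaft is between the prongs at crop (275,290), with the bar above both. Lowering gently.

>>> servo_tool:
  increments:
    - [0.1,0,0,12,0]
    - [0.1,0,0,10,0]
    - [0.1,0,0,5,0]
    - [0.1,0,0,3,0]
    - [0.1,0,0,0,0]

```text
t: 43.32
tool_pos: [0.5115, -0.335, 0.199]
tool_rot: [-2.324, -2.113, 0.0]
contact_force: [0.1, -0.0, -1.9]
opening: 0.0189
grip_force: 108.8
```

>>> servo_tool:
  increments:
    - [0.1,0,0,2,0]
    - [0.1,0,0,2,0]
    - [0.1,0,0,0,0]

```text
t: 43.7
tool_pos: [0.5117, -0.3352, 0.1955]
tool_rot: [2.324, 2.113, 0.0]
contact_force: [0.1, 0.7, -1.3]
opening: 0.0184
grip_force: 109.0
```

>>> servo_tool:
  increments:
    - [0.1,0,0,2,0]
    - [0.1,0,0,1,0]
    - [0.1,0,0,0,0]

```text
t: 44.08
tool_pos: [0.5118, -0.3353, 0.1952]
tool_rot: [2.324, 2.113, 0.0]
contact_force: [-4.7, 1.8, 8.7]
opening: 0.0184
grip_force: 110.4
```

>>> servo_tool:
  increments:
    - [0.1,0,0,1,0]
    - [0.1,0,0,0,0]
    - [0.1,0,0,0,0]

```text
t: 44.45
tool_pos: [0.5118, -0.3353, 0.1951]
tool_rot: [2.323, 2.113, 0.0]
contact_force: [-5.7, 3.1, 11.9]
opening: 0.0188
grip_force: 110.8
```

Seated (about 12 N upward). Relieving the load and opening narrowly.

>>> servo_tool:
  increments:
    - [0.1,0,0,-3,0]
    - [0.25,0,0,0,0]
    - [0.3,0,0,0,0]
    - [0.36,0,0,0,0]
    - [0.36,0,0,0,0]
    - [0.36,0,0,0,0]

```text
t: 45.2
tool_pos: [0.5115, -0.3351, 0.1942]
tool_rot: [-2.325, -2.113, 0.0]
contact_force: [0.5, -0.6, -0.4]
opening: 0.0306
grip_force: 0.0
```

>>> servo_tool:
  increments:
    - [0.36,0,0,-10,0]
    - [0.36,0,0,-20,0]
    - [0.36,0,0,-40,0]
    - [0.36,0,0,-50,0]
    - [0.36,0,0,-50,0]
    - [0.36,0,-50,0,0]
    - [0.36,0,-60,0,0]
    - [0.36,0,0,0,0]

```text
t: 46.2
tool_pos: [0.3997, -0.3243, 0.3665]
tool_rot: [2.325, 2.108, -0.001]
contact_force: [-0.1, -0.4, 0.1]
opening: 0.0308
grip_force: 0.0
```

```bash
python3 - <<'E'
from h import *
o=st();T=get_image("top");S=get_image("side");bowl(T)
m=blobs(T,(5,120,100),(20,255,255),(390,215,450,255))[1];cs=max(cv2.findContours(m,0,1)[0],key=cv2.contourArea)
P=np.array([plane("top",p[0],.226)[:2] for p in cs])*1000;print("bar",cv2.minAreaRect(P.astype(np.float32)))
a=cv2.resize(T[165:285,250:450,::-1],(800,480))[:,:400];b=cv2.resize(S[205:365,280:420,::-1],(400,457));b=np.vstack([b,np.zeros((23,400,3),np.uint8)])
cv2.imwrite("pics/j.png",np.hstack([a,b]))
E
```

```text
t 46.2 tcp [ 0.3997 -0.3243  0.3665] yangle -5.6 zax [ 0.002 -0.003 -1.   ] open 0.0308 grip 0.0 F [-0.1 -0.4  0.1] q [-0.83 -0.26  1.68 -0.    1.72 -0.73]
bowl [596.  -20.3] 100.9
bar ((512.09228515625, -335.232177734375), (95.66876220703125, 20.363088607788086), 86.03475952148438)
```

View pics/j.png

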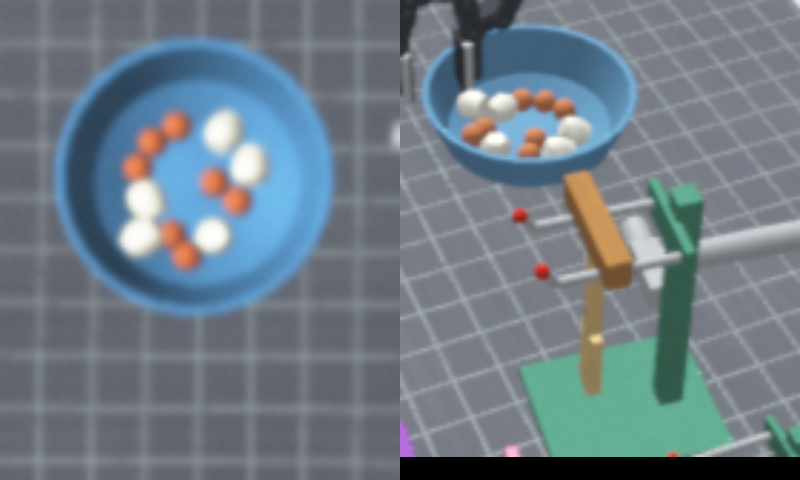

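All 5 lumps and 7 pebbles are in the bowl, which hasn't moved. The paddle hangs on both prongs with its bar at (0.512, -0.335), and the arm is clear.

```bash
python3 -c "
from station import finish_job;print(finish_job())"
```

```text
the job is handed in; nothing more can be done
None
```

I handed the job in: all five pumice lumps are in the bowl, I stirred the mix for about four and a half rounds, and the paddle is back on its hook, though the station returned no verdict.

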